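# Isolate the console board, peel off its clipped shield cover and show it to the camera

### The arm

A 6-joint arm with a two-finger parallel gripper is mounted at the origin on the work surface. World frame = base frame: x ahead of the robot, y to its left, z up, the work surface at z = 0. Lengths are in m, angles in rad, forces in N, time in s.
With the tool pointing down it reaches from about 0.35 to 0.95 m from the base axis. Payload 17.4 kg.
Tool frame: the origin (TCP) lies midway between the tips of the shut fingers; the grasp point (between the pads) lies 19 mm behind it (robot.grip_point_offset is the distance from the TCP to the grasp point, in m); y points along the fingers, x is the direction in which the jaws open and shut, and the axes are right-handed (so a half turn about y gives the same grasp; the last joint's range is limited). The gripper opens to 93 mm and grips with 3 to 60 N. Pads are 15 mm wide; open, the fingers measure 128 mm over their backs; the gripper's body (75 mm by 188 mm) begins 65 mm behind the grasp point.
Start: joints at [-1.38, 0.116, 1.442, -0, 1.584, -0.038], TCP at [0.153, -0.657, 0.219] pointing down, gripper open.
Joint ranges: [-2.83, 2.83], [-0.83, 2.19], [0.07, 2.5], [-1.14, 4.28], [0.01, 3], [-2.97, 2.97]. Speed limits (rad/s): [1.89, 1.89, 2.22, 3.14, 3.14, 3.14].

### API

Orientations are given as a unit quaternion [w, x, y, z].
In Python, from cell import sensors, cams, robot, models gives the robot as it stands. The module is installed in compiled form; this text tells all that it offers.
- The arm moves only by the tool move_arm, never from a script. Its argument "deltas" is a list of rows, each an object with "gripper": the closure, from -1 (fully open) to 1 (shut), so that 0 is half open; "delta_pos": the shift along the world's x, y, z in cm, a list of three; "yaw": the turn about the world's z in degrees. In form: [{"gripper": gripper, "delta_pos": [tx, ty, tz], "yaw": yaw}, ...]. A call has 1 to 5 rows; each row shifts and turns the commanded pose from where the row before left it; what a row does not reach is not made up. A row lasts 1/10 s, in which the tool goes at most 50 mm and 8.59 degrees, less where a joint would pass 70% of its speed; a pose out of reach is approached as far as the arm can. A call with a gripper value outside its range is refused whole. The fingers move at their own pace and stop on an object; the grip force is fixed at half the most. Time passes only in rows, so rows that do not move let the fingers close. It gives the time, the measured TCP pose, the force and the opening at its end, in the units of the state.
- sensors.read_state(): the state, without advancing time (a new reading comes with each control period).
- cams.capture(name): name is "scene" or "top" or "wrist"; returns (picture, depth): 384x512x3 uint8, red, green, blue; 384x512 float32, m along the optical axis (not along the pixel's ray), 0 where there is no reading.
- cams.calibration(name): a dict with "fx", "fy", "cx", "cy" (pixels), "rvec" (rotation vector, rad) and "tvec" (3), from world to camera coordinates, as OpenCV has them. Camera axes: x right, y down, z forward; pixel columns grow to the right and rows downward; lengths in m; the calibration is good to about 2 mm. A picture is of the moment at which its call begins: read the wrist's pose just before it. calibration takes no time and is no camera call; for the wrist camera it gives the pose at the moment of the call.
- robot.close_job(): hands the job in, once; it reports no verdict.
Trained networks look in the newest picture that a camera, given by its name, has taken for a name from the list of things; names that differ only in an ending like _2 or _b are one class to them, and where a whole thing is asked for, a point or a joint stands for the part that bears it (a point fixed in the world has none). Each returns a list of dicts, best first, with "confidence" (0 to 1); they miss things now and then, are a little off and sometimes report something else, mostly with a low value. They report only what shows in the picture. A call takes as long as a camera call. They do not tell look-alikes from the thing itself.
- models.recognise(camera, query): "box" ([left, top, right, bottom] in pixels, round what is visible of it).
- models.landmark_of(camera, query): "position" ([column, row] in pixels: a listed point, or the origin of a listed thing).
The state is a dict: "t": time; "qpos": joint angles; "joint_vel": joint speeds; "joint_efforts": joint torques, N m; "tcp_pos": TCP position; "ee_rot": TCP orientation; "ft_force": force on the tool from outside, world axes, zero at the start; "ft_torque": the same for the moment, N m; "width": opening from 0.0 (shut) to 1.0 (fully open).
Only numpy, scipy, OpenCV 4.12 (cv2) and the standard library are available. Lean on these libraries where they do the work, as an engineer would, in place of code of your own. Each camera call takes 0.05 s, during which the arm holds its last target. There are 200 camera calls.

### The job

On the repair bench, first throw the isolator box's toggle over to its other position, off. Then peel the clipped-on metal shield cover off the console board by the lug: lift the lug's corner first, while the opposite corner still sits on the board, so that the board is not lifted or dragged along and the cup and the bottle stay standing. Finish while holding the cover still in the gripper, level and right way up, centred about 10 cm above the window of the upward-looking inspection camera, touching nothing but the gripper.

Things in the scene. Friction and masses are not known exactly. Their poses are not given: they have to be found in the camera images.
- isolator: Grey isolator box fixed to the bench, 84 (x) x 62 (y) x 40 mm high, origin at the centre of its underside. The toggle stands in the middle of its top and swings in the box's own x-z plane. A cable stub comes out of its -x end.
- toggle (a joint): Over-centre toggle of the isolator, hinged on the box's y axis at the centre of the top face (40 mm up). 0 rad = on, leaning 0.5 rad to the box's -x side (where every job starts); 0.5 = upright; 1.0 rad = off, leaning 0.5 rad to the box's +x side. Its weighted grip makes it fall from the middle to either stop and rest there; 1 to 2 N at the tip moves it.
- toggle_tip (a point): Centre of the top of the toggle's grip, 65 mm from its hinge. The grip is a bar 34 mm wide (box y), 14 mm thick, 20 mm tall, its underside 45 mm from the hinge, on a 10 mm rod.
- board: Console circuit board on a steel carrier plate, 160 (x) x 130 (y) mm, 6 mm thick to the board's face, 0.9 kg, lying loose on the bench; parts on it up to 16 mm high. Origin at the centre of the underside. In its middle stands a shield frame 105 x 85 mm, its rim 20 mm above the bench, with a spring clip in the middle of each side.
- cover: Pressed metal shield cover, 0.12 kg, 116 (x) x 96 (y) mm, 12.5 mm tall to its flat top, open below, with a 10.5 mm skirt 2 mm thick; nested over the board's shield frame, its axes along the board's. Origin at the centre of the skirt's lower edge plane, z up; 9.5 mm above the bench when seated.
- cover_lug (a point): Centre of the top of the lug on the cover: an upright plastic block 28 mm long, 10 mm thick, 24 mm tall on the cover's flat top, near the cover's -x +y corner, at (-42, 32) mm from the cover's origin, 36.5 mm above it. Its long side lies along the line from the cover's origin to the lug, so it is pinched across that line.
- cover_far (a point): The cover's corner farthest from the lug, at the skirt's lower edge: (57, -47, 0) mm in the cover's frame. Turning the cover about this corner by 0.1 to 0.2 rad, the gripper turning with it, raises the lug's corner by 15 to 30 mm and frees the clips one after another with about 5 N.
- cover_mid (a point): Centre of the underside of the cover's flat top, 10.5 mm above the cover's origin. The skirt has a few mm of play round the frame, and a ridge in the middle of each side snaps under a spring clip: a straight pull on all four takes some 8 to 15 N and can lift the board.
- camera: Upward-looking inspection camera fixed to the bench, a squat black box 100 x 100 x 50 mm with a round window ring of 80 mm diameter on top, 54 mm above the bench. Origin at the centre of its underside.
- camera_window (a point): Centre of the camera's window, on its top, 54 mm above the bench.
- cup: Open cup, 72 mm wide, 75 mm tall, near the far edge of the mat; bystander, origin under its centre.
- flux: Small closed bottle, 36 mm wide, 85 mm tall, near the far edge of the mat; bystander, origin under its centre.
Mind the look-alikes: they are no part of the job. What is shaped like the isolator but orange is not meant.

How it is judged:
By the outcome, as a careful person would: the job done as asked, in the order asked, and still so for the second after the job is handed in, while the arm keeps its last pose, push and grip.
It also fails if it takes over 54 s, if anything falls off the work surface, if the arm or the gripper's body presses on something with over 40 N, if the wrist force passes 120 N, or if a joint passes its speed limit or range.

## Working session

There is one attempt and no reset: what is moved stays moved. The work goes in short steps, Python scripts to look and compute and a tool call to move; the robot and the scene stay as the last step left them, time stands still between calls to the robot, and variables do not carry over. Pictures are saved under pics/ and viewed, about 8 in all and at most 12, crops included, and the job is handed in when it is done.

Besides the shell and the picture viewer there is one more tool, called after "Emit:" as name(argument=value, ...) on one line, values as JSON. move_arm: Moves the arm, as the interface text tells. Its arguments: {"type":"object","properties":{"deltas":{"type":"array"}},"required":["deltas"]}

```bash
mkdir -p pics; cat > h.py <<'E'
import numpy as np, cv2
from cell import sensors, cams, robot, models
def cal(n):
    c=cams.calibration(n); K=np.array([[c['fx'],0,c['cx']],[0,c['fy'],c['cy']],[0,0,1.]])
    return K,cv2.Rodrigues(np.array(c['rvec'],float))[0],np.array(c['tvec'],float).ravel()
def ray(n,px,z):
    """world point at height z seen at pixel px"""
    K,R,t=cal(n); d=R.T@np.linalg.inv(K)@[px[0],px[1],1]; o=-R.T@t
    return o+d*(z-o[2])/d[2]
def cloud(n,D):
    K,R,t=cal(n); v,u=np.indices(D.shape)
    P=np.stack([(u-K[0,2])/K[0,0]*D,(v-K[1,2])/K[1,1]*D,D],-1)
    return (P-t)@R
def proj(n,p):
    K,R,t=cal(n); q=K@(R@np.array(p)+t); return q[:2]/q[2]
def save(n,im): cv2.imwrite('pics/%s.png'%n,im[...,::-1])
E
python3 - <<'E'
from h import *
im={}
for n in ('scene','top'):
    I,D=cams.capture(n); np.savez('%s.npz'%n,I=I,D=D); im[n]=I
    for q in ('isolator','toggle_tip','board','cover','cover_lug','cover_far','cover_mid','camera','camera_window','cup','flux'):
        try: print(n,q,[(np.round(d['position']).tolist(),round(d['confidence'],2)) for d in models.landmark_of(n,q)[:4]])
        except Exception as e: print(n,q,e)
save('both',cv2.resize(np.vstack([im['scene'],im['top']]),None,fx=.78,fy=.78))
print(sensors.read_state())
E
```

```text
scene isolator [([275.0, 184.0], 0.82), ([380.0, 236.0], 0.66)]
scene toggle_tip [([286.0, 151.0], 0.62), ([400.0, 208.0], 0.59)]
scene board [([364.0, 172.0], 0.34)]
scene cover [([161.0, 184.0], 0.71)]
scene cover_lug [([168.0, 161.0], 0.89)]
scene cover_far [([151.0, 206.0], 0.62)]
scene cover_mid [([163.0, 185.0], 0.75)]
scene camera [([368.0, 172.0], 0.74)]
scene camera_window [([372.0, 162.0], 0.69)]
scene cup [([298.0, 269.0], 0.74)]
scene flux [([231.0, 257.0], 0.93)]
top isolator [([252.0, 220.0], 0.84), ([363.0, 212.0], 0.63), ([152.0, 165.0], 0.6)]
top toggle_tip [([128.0, 170.0], 0.67), ([238.0, 229.0], 0.56)]
top board []
top cover [([362.0, 214.0], 0.7)]
top cover_lug [([360.0, 235.0], 0.59)]
top cover_far [([366.0, 181.0], 0.77)]
top cover_mid [([359.0, 211.0], 0.84)]
top camera [([154.0, 233.0], 0.98), ([358.0, 237.0], 0.49)]
top camera_window [([149.0, 235.0], 0.78), ([158.0, 233.0], 0.25)]
top cup [([227.0, 135.0], 0.8)]
top flux [([283.0, 137.0], 0.8)]
{'t': 1.2, 'qpos': array([-1.37981084e+00,  1.16015556e-01,  1.44161751e+00,  1.64693342e-05,
        1.58399004e+00, -3.77954841e-02]), 'joint_vel': array([ 0.00116315, -0.00016805, -0.00108184,  0.00094041,  0.00040689,
       -0.00040802]), 'joint_efforts': array([ 4.11444817e-04, -7.21022773e+01, -6.22750568e+01,  7.79384072e-02,
        1.84416922e-02, -4.61370769e-05]), 'tcp_pos': array([ 0.15308329, -0.65741539,  0.21862477]), 'ee_rot': array([ 0.55381433, -0.55379148,  0.43966601, -0.43965724]), 'ft_force': array([ 0.73877214, -0.74422756,  0.029826  ]), 'ft_torque': array([ 0.00287263, -0.03459842, -0.04354518]), 'width': 0.9986675846970142}
```

View pics/both.png

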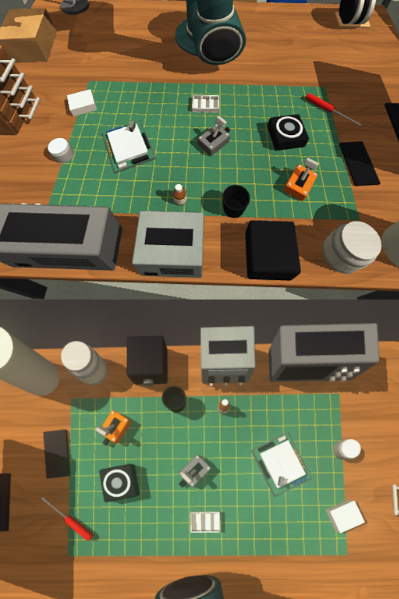

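The scene and top pictures show, in top pixels, a grey isolator at (252,220), an orange look-alike at (152,165), the cover on its board at (362,214) and the camera at (153,234). There is also a white plate at (445,280) and a striped part at (264,285). I choose the grey isolator and check it in a crop.

```bash
python3 - <<'E'
from h import *
d=np.load('top.npz'); I,D=d['I'],d['D']; P=cloud('top',D); np.save('Ptop.npy',P)
print('cam',-cal('top')[1].T@cal('top')[2], 'table z',np.median(P[300:340,120:200,2]))
def rect(name,box,z0,z1):
    l,t,r,b=box; Q=P[t:b,l:r].reshape(-1,3); Q=Q[(Q[:,2]>z0)&(Q[:,2]<z1)]
    (c,s,a)=cv2.minAreaRect((Q[:,:2]*1000).astype(np.float32)); print(name,len(Q),np.round(c,1),np.round(s,1),round(a,1),'zmed',np.median(Q[:,2]).round(4))
rect('iso',(225,185,280,245),.033,.045)
rect('tog',(225,185,280,245),.075,.12)
rect('cover',(320,170,400,250),.018,.027)
rect('lug',(320,170,400,250),.035,.06)
rect('board',(320,170,400,250),.003,.012)
rect('cam',(125,205,185,262),.045,.06)
rect('cup',(205,115,245,145),.03,.09)
rect('flux',(270,125,300,150),.03,.1)
for n,px,z in (('lug',(360,235),.046),('far',(366,181),.0095),('win',(149,235),.054),('win2',(158,233),.054),('tip',(238,229),.097)): print(n,ray('top',px,z).round(4))
for n,px,z in (('lug',(168,161),.046),('far',(151,206),.0095),('win',(372,162),.054),('tip',(286,151),.097)): print('scene',n,ray('scene',px,z).round(4))
S=np.load('scene.npz')['I']
f=lambda im,l,t,r,b:cv2.resize(im[t:b,l:r],(390,290),interpolation=cv2.INTER_CUBIC)
save('crop',np.vstack([np.hstack([f(I,320,178,400,238+0),f(I,215,190,295,250)]),np.hstack([f(S,120,145,220,220),f(S,240,135,340,210)])]))
E
```

```text
cam [ 0.53545861 -0.00935722  0.87985177] table z 0.0004866816209748624
iso 753 [537.8  30.2] [60.  83.4] 44.2 zmed 0.0396
tog 145 [520.7  48.3] [32.8 21. ] 45.3 zmed 0.0953
cover 1903 [ 562.7 -234.8] [130.1  96.5] 25.1 zmed 0.0216
lug 67 [ 505.  -226.7] [10.5 27.6] 77.7 zmed 0.0444
board 1225 [ 560.9 -236.9] [190.3 192.1] 89.2 zmed 0.0053
cam 1769 [505.  260.9] [ 99.6 100.4] 10.2 zmed 0.0522
cup 393 [751.3  88.2] [66.1 69.3] 0.1 zmed 0.0604
flux 207 [731.4 -60.5] [36.3 31. ] 76.1 zmed 0.0583
lug [ 0.5004 -0.2255  0.046 ]
far [ 0.6289 -0.2536  0.0095]
win [0.5057 0.2612 0.054 ]
win2 [0.5101 0.2402 0.054 ]
tip [0.5183 0.0514 0.097 ]
scene lug [ 0.5118 -0.2298  0.046 ]
scene far [ 0.618  -0.2599  0.0095]
scene win [0.5045 0.2628 0.054 ]
scene tip [0.5122 0.0534 0.097 ]
```

View pics/crop.png

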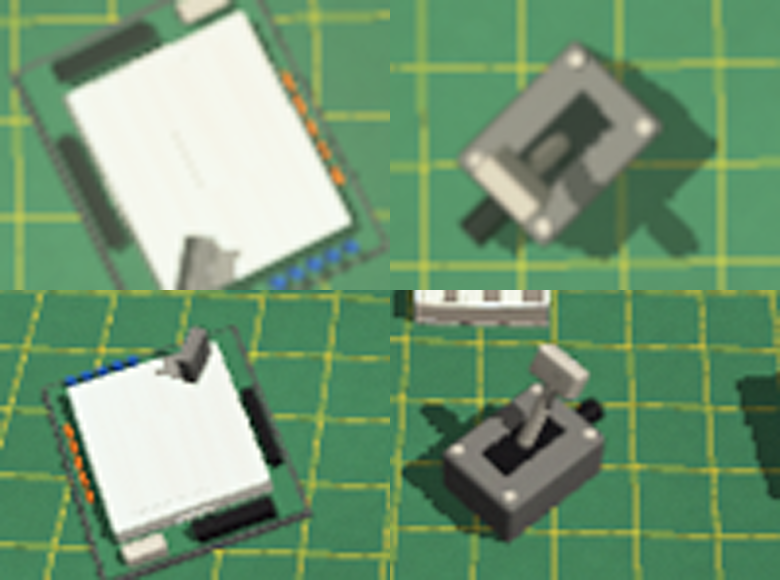

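The crops confirm the grey isolator: its toggle leans toward the cable stub, in the (-x,+y) direction. The cover's yaw is about 29° and its lug is at the near-left corner. I start moving toward the toggle with the jaws shut and turned across the push.

Emit:
move_arm(deltas=[{"gripper": 1,"delta_pos": [1.66,3.7,0],"yaw": 6.1},{"gripper": 1,"delta_pos": [1.66,3.7,0],"yaw": 6.1},{"gripper": 1,"delta_pos": [1.66,3.7,0],"yaw": 6.1},{"gripper": 1,"delta_pos": [1.66,3.7,0],"yaw": 6.1},{"gripper": 1,"delta_pos": [1.66,3.7,0],"yaw": 6.1}])

```text
t: 1.7
tcp_pos: [0.2365, -0.4709, 0.2186]
ee_rot: [-0.65, 0.651, -0.277, 0.277]
ft_force: [-0.0, 0.3, 0.4]
width: 0.618
```

Emit:
move_arm(deltas=[{"gripper": 1,"delta_pos": [1.66,3.7,0],"yaw": 6.1},{"gripper": 1,"delta_pos": [1.66,3.7,0],"yaw": 6.1},{"gripper": 1,"delta_pos": [1.66,3.7,0],"yaw": 6.1},{"gripper": 1,"delta_pos": [1.66,3.7,0],"yaw": 6.1},{"gripper": 1,"delta_pos": [1.66,3.7,0],"yaw": 6.1}])

```text
t: 2.2
tcp_pos: [0.3194, -0.2859, 0.2189]
ee_rot: [-0.7, 0.701, -0.096, 0.097]
ft_force: [0.5, -0.6, 0.2]
width: 0.189
```

Emit:
move_arm(deltas=[{"gripper": 1,"delta_pos": [1.66,3.7,0],"yaw": 6.1},{"gripper": 1,"delta_pos": [1.66,3.7,0],"yaw": 6.1},{"gripper": 1,"delta_pos": [1.66,3.7,0],"yaw": 6.1},{"gripper": 1,"delta_pos": [1.66,3.7,0],"yaw": 6.1},{"gripper": 1,"delta_pos": [1.66,3.7,0],"yaw": 6.1}])

```text
t: 2.7
tcp_pos: [0.4024, -0.1008, 0.219]
ee_rot: [-0.701, 0.701, 0.092, -0.091]
ft_force: [0.4, -1.1, 0.0]
width: 0.007
```

Emit:
move_arm(deltas=[{"gripper": 1,"delta_pos": [1.66,3.7,0],"yaw": 6.1},{"gripper": 1,"delta_pos": [1.66,3.7,0],"yaw": 6.1},{"gripper": 1,"delta_pos": [1.66,3.7,0],"yaw": 6.1},{"gripper": 1,"delta_pos": [1.66,3.7,0],"yaw": 6.1},{"gripper": 1,"delta_pos": [1.66,3.7,0],"yaw": 6.1}])

```text
t: 3.2
tcp_pos: [0.4855, 0.0844, 0.2188]
ee_rot: [-0.652, 0.652, 0.273, -0.273]
ft_force: [1.2, -1.2, -0.1]
width: 0.005
```

Emit:
move_arm(deltas=[{"gripper": 1,"delta_pos": [0,0,-4],"yaw": 0},{"gripper": 1,"delta_pos": [0,0,-4],"yaw": 0},{"gripper": 1,"delta_pos": [0,0,-4],"yaw": 0},{"gripper": 1,"delta_pos": [0,0,-2.4],"yaw": 0},{"gripper": 1,"delta_pos": [0.9,-0.9,0],"yaw": 0}])

```text
t: 3.7
tcp_pos: [0.4922, 0.0737, 0.0715]
ee_rot: [0.653, -0.652, -0.27, 0.273]
ft_force: [0.1, -0.0, 1.0]
width: 0.007
```

Emit:
move_arm(deltas=[{"gripper": 1,"delta_pos": [0.9,-0.9,0],"yaw": 0},{"gripper": 1,"delta_pos": [0.7,-0.7,0],"yaw": 0},{"gripper": 1,"delta_pos": [0.7,-0.7,0],"yaw": 0},{"gripper": 1,"delta_pos": [0.7,-0.7,0],"yaw": 0},{"gripper": 1,"delta_pos": [0.7,-0.7,0],"yaw": 0}])

```text
t: 4.2
tcp_pos: [0.532, 0.0358, 0.0752]
ee_rot: [-0.653, 0.653, 0.271, -0.271]
ft_force: [0.3, 1.2, 0.4]
width: 0.004
```

Emit:
move_arm(deltas=[{"gripper": 1,"delta_pos": [0.7,-0.7,0],"yaw": 0},{"gripper": 1,"delta_pos": [0.5,-0.5,0],"yaw": 0},{"gripper": 1,"delta_pos": [0.5,-0.5,0],"yaw": 0},{"gripper": 1,"delta_pos": [0,0,0],"yaw": 0},{"gripper": 1,"delta_pos": [0,0,0],"yaw": 0}])

```text
t: 4.7
tcp_pos: [0.5447, 0.0229, 0.074]
ee_rot: [0.656, -0.649, -0.269, 0.274]
ft_force: [-33.7, 29.6, 15.8]
width: 0.007
```

The toggle is hard on its stop, so I back off at once.

Emit:
move_arm(deltas=[{"gripper": 1,"delta_pos": [-1,1,0],"yaw": 0},{"gripper": 1,"delta_pos": [-2,2,0],"yaw": 0},{"gripper": 1,"delta_pos": [-1,1,4],"yaw": 0},{"gripper": 0,"delta_pos": [0,0,4],"yaw": 0},{"gripper": 0,"delta_pos": [0,0,4],"yaw": 0}])

```text
t: 5.2
tcp_pos: [0.5077, 0.0598, 0.1962]
ee_rot: [-0.653, 0.653, 0.272, -0.271]
ft_force: [1.1, 0.6, -0.1]
width: 0.131
```

```bash
python3 - <<'E'
from h import *
print(sensors.read_state()['ft_force'])
I,D=cams.capture('top'); P=cloud('top',D)
S,_=cams.capture('scene')
f=lambda im,l,t,r,b:cv2.resize(im[t:b,l:r],(390,290),interpolation=cv2.INTER_CUBIC)
save('tog',np.hstack([f(I,215,190,295,250),f(S,240,135,340,210)]))
# cover: top-face points, excluding lug
def sel(box,z0,z1):
    l,t,r,b=box; Q=P[t:b,l:r].reshape(-1,3); return Q[(Q[:,2]>z0)&(Q[:,2]<z1)]
g=I[170:250,320:400].astype(int); white=(g.min(-1)>170); Q=P[170:250,320:400]
m=white&(Q[...,2]>.017)&(Q[...,2]<.03); q=Q[m]
print('cover',len(q),cv2.minAreaRect((q[:,:2]*1000).astype(np.float32)),np.median(q[:,2]))
L=sel((320,170,400,250),.042,.06); print('lug',len(L),cv2.minAreaRect((L[:,:2]*1000).astype(np.float32)),L.mean(0),np.median(L[:,2]))
T=sel((225,185,290,260),.085,.103); print('tog',len(T),T.mean(0) if len(T) else '')
E
```

```text
[ 1.09056278  0.57041142 -0.11526551]
cover 1896 ((564.1461181640625, -234.23097229003906), (133.38816833496094, 96.49491119384766), 24.77204132080078) 0.021645278135915845
lug 56 ((505.07305908203125, -226.38558959960938), (10.166464805603027, 27.48936653137207), 76.57626342773438) [ 0.5049469  -0.22642547  0.04513943] 0.0448490182552055
tog 0
```

View pics/tog.png

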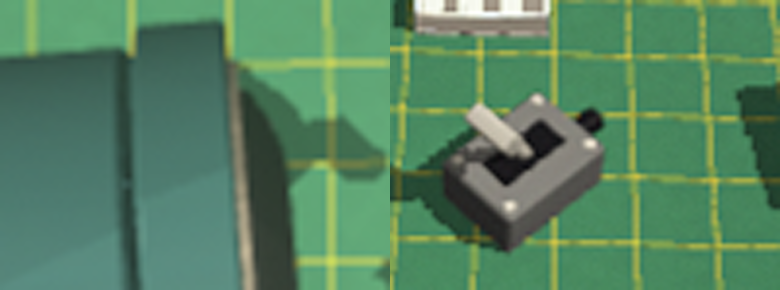

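The toggle now leans away from the cable stub (tip at crop (480,115)), so it is off. Cover fit: yaw 24.8°, centre (0.5565, -0.2378), lug (0.505, -0.2264), so the jaw angle needed is 77.5°.

Emit:
move_arm(deltas=[{"gripper": 0,"delta_pos": [-0.05,-3.6,0],"yaw": 4},{"gripper": 0,"delta_pos": [-0.05,-3.6,0],"yaw": 4},{"gripper": 0,"delta_pos": [-0.05,-3.6,0],"yaw": 4},{"gripper": 0,"delta_pos": [-0.05,-3.6,0],"yaw": 4},{"gripper": 0,"delta_pos": [-0.05,-3.6,0],"yaw": 4}])

```text
t: 5.8
tcp_pos: [0.5053, -0.122, 0.1941]
ee_rot: [0.595, -0.595, -0.381, 0.381]
ft_force: [-0.2, 0.5, -0.8]
width: 0.497
```

Emit:
move_arm(deltas=[{"gripper": 0,"delta_pos": [0,-3.6,0],"yaw": 4},{"gripper": 0,"delta_pos": [0,-3.6,-2],"yaw": 4},{"gripper": 0,"delta_pos": [0,-3.4,-3],"yaw": 4},{"gripper": 0,"delta_pos": [0,0,-3],"yaw": 0},{"gripper": 0,"delta_pos": [0,0,0],"yaw": 0}])

```text
t: 6.3
tcp_pos: [0.5037, -0.2264, 0.11]
ee_rot: [0.555, -0.551, -0.439, 0.441]
ft_force: [-0.5, 0.4, -0.7]
width: 0.5
```

```bash
python3 - <<'E'
from h import *
from scipy.spatial.transform import Rotation as Ro
s=sensors.read_state(); q=s['ee_rot']; R=Ro.from_quat([q[1],q[2],q[3],q[0]]).as_matrix()
print(s['tcp_pos'],'jaw',np.degrees(np.arctan2(R[1,0],R[0,0])))
I,D=cams.capture('wrist'); P=cloud('wrist',D)
z=P[...,2]; m=(D>0)&(z>.04)&(z<.052)&(np.hypot(P[...,0]-.505,P[...,1]+.2264)<.03)
q=P[m]; print('lug wrist',len(q),q.mean(0) if len(q) else '',cv2.minAreaRect((q[:,:2]*1000).astype(np.float32)) if len(q) else '')
m=(D>0)&(z>.018)&(z<.026)&(np.hypot(P[...,0]-.5565,P[...,1]+.2378)<.07); print('top z',m.sum(),np.median(z[m]) if m.any() else '')
print(models.landmark_of('wrist','cover_lug')[:2], proj('wrist',[.505,-.2264,.046]))
T,Dt=cams.capture('top'); Pt=cloud('top',Dt)
save('wrist1',np.hstack([I,T])[:, :] if 0 else cv2.resize(I,(512,384)))
E
```

```text
[ 0.50365216 -0.22644635  0.11003626] jaw 77.01551563716335
lug wrist 526 [ 0.50641397 -0.22636184  0.047905  ] ((507.26422119140625, -226.56784057617188), (9.772364616394043, 28.058319091796875), 78.8373794555664)
top z 7653 0.024417667302482873
[{'position': [253.4, 207.9], 'confidence': 0.58}] [255.20098426 200.20418235]
```

View pics/wrist1.png

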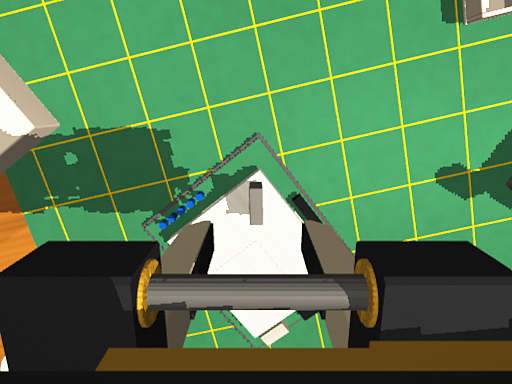

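The wrist picture shows the lug at (256,203), midway between the open fingers. The refined lug position is (0.5065, -0.2265), jaw angle 78°. I descend and pinch.

Emit:
move_arm(deltas=[{"gripper": 0,"delta_pos": [0.25,0,-3],"yaw": 1},{"gripper": 0,"delta_pos": [0,0,-3],"yaw": 0},{"gripper": 0,"delta_pos": [0,0,-1.5],"yaw": 0},{"gripper": 0,"delta_pos": [0,0,-0.7],"yaw": 0},{"gripper": 0,"delta_pos": [0,0,0],"yaw": 0}])

```text
t: 6.95
tcp_pos: [0.5084, -0.2263, 0.0332]
ee_rot: [-0.549, 0.549, 0.446, -0.446]
ft_force: [-0.5, 0.5, -0.1]
width: 0.501
```

Emit:
move_arm(deltas=[{"gripper": 1,"delta_pos": [0,0,0],"yaw": 0},{"gripper": 1,"delta_pos": [0,0,0],"yaw": 0},{"gripper": 1,"delta_pos": [0,0,0],"yaw": 0},{"gripper": 1,"delta_pos": [0,0,0],"yaw": 0},{"gripper": 1,"delta_pos": [0,0,0],"yaw": 0}])

```text
t: 7.45
tcp_pos: [0.5081, -0.2265, 0.0329]
ee_rot: [-0.549, 0.549, 0.446, -0.446]
ft_force: [-0.1, -1.7, 2.3]
width: 0.121
```

Emit:
move_arm(deltas=[{"gripper": 1,"delta_pos": [0,0,0],"yaw": 0},{"gripper": 1,"delta_pos": [0,0,0],"yaw": 0},{"gripper": 1,"delta_pos": [0,0,0],"yaw": 0}])

```text
t: 7.75
tcp_pos: [0.5082, -0.2266, 0.0329]
ee_rot: [-0.549, 0.549, 0.445, -0.446]
ft_force: [-1.4, -2.3, 4.6]
width: 0.105
```

The tool stopped 5 mm high, so I reopen and take a deeper grip.

Emit:
move_arm(deltas=[{"gripper": 0.3,"delta_pos": [0,0,0],"yaw": 0},{"gripper": 0.3,"delta_pos": [0,0,0],"yaw": 0},{"gripper": 0.3,"delta_pos": [-0.1,0,-0.55],"yaw": 0},{"gripper": 0.3,"delta_pos": [0,0,0],"yaw": 0},{"gripper": 1,"delta_pos": [0,0,0],"yaw": 0}])

```text
t: 8.25
tcp_pos: [0.5069, -0.2263, 0.0268]
ee_rot: [0.549, -0.549, -0.445, 0.446]
ft_force: [-0.1, 0.3, 0.0]
width: 0.306
```

Emit:
move_arm(deltas=[{"gripper": 1,"delta_pos": [0,0,0],"yaw": 0},{"gripper": 1,"delta_pos": [0,0,0],"yaw": 0},{"gripper": 1,"delta_pos": [0,0,0],"yaw": 0},{"gripper": 1,"delta_pos": [0,0,0],"yaw": 0},{"gripper": 1,"delta_pos": [0,0,0],"yaw": 0}])

```text
t: 8.75
tcp_pos: [0.5071, -0.2266, 0.0272]
ee_rot: [-0.549, 0.549, 0.445, -0.446]
ft_force: [-1.0, -3.0, -0.3]
width: 0.106
```

Emit:
move_arm(deltas=[{"gripper": 1,"delta_pos": [0.05,0,0.2],"yaw": 0},{"gripper": 1,"delta_pos": [0.05,-0.02,0.2],"yaw": 0},{"gripper": 1,"delta_pos": [0.05,0,0.2],"yaw": 0},{"gripper": 1,"delta_pos": [0.05,-0.02,0.2],"yaw": 0},{"gripper": 1,"delta_pos": [0,0,0],"yaw": 0}])

```text
t: 9.25
tcp_pos: [0.509, -0.2267, 0.0352]
ee_rot: [0.549, -0.549, -0.446, 0.446]
ft_force: [-0.2, -1.1, -7.8]
width: 0.104
```

```bash
cat > m.py <<'E'
from h import *
def cov(show=None,extra=0):
    I,D=cams.capture('top'); P=cloud('top',D); S,DS=cams.capture('scene'); PS=cloud('scene',DS)
    for n,im,p in (('top',I,P),('scene',S,PS)):
        c=sensors.read_state()['tcp_pos']
        m=(im.min(-1)>120)&(np.ptp(im.astype(int),axis=-1)<40)&(np.hypot(p[...,0]-c[0],p[...,1]-c[1])<.15)&(p[...,2]>.012)&(p[...,2]<c[2]+.015)
        q=p[m]
        if len(q)<100: print(n,len(q)); continue
        for _ in range(4):
            A=np.c_[q[:,:2],np.ones(len(q))]; k,*_=np.linalg.lstsq(A,q[:,2],rcond=None); r=abs(A@k-q[:,2]); q=q[r<max(.002,np.percentile(r,70))] 
        o=-13.8*np.pi/180; print(n,len(q),'slope toward far',k[0]*np.cos(o)+k[1]*np.sin(o),'cross',-k[0]*np.sin(o)+k[1]*np.cos(o),'mean',q.mean(0).round(4),'res',r.std().round(4))
    if show:
        b=(100,130,250,230); save(show,cv2.resize(S[b[1]:b[3],b[0]:b[2]],(780,520),interpolation=cv2.INTER_CUBIC))
E
python3 -c "
from m import *
cov('peel1')"
```

```text
top 671 slope toward far -0.06904767360915971 cross -0.016217421456260525 mean [ 0.5823 -0.2209  0.0253] res 0.0005
scene 1152 slope toward far -0.0629376802560169 cross -0.0021434343887637153 mean [ 0.5616 -0.2373  0.0286] res 0.0005
```

View pics/peel1.png

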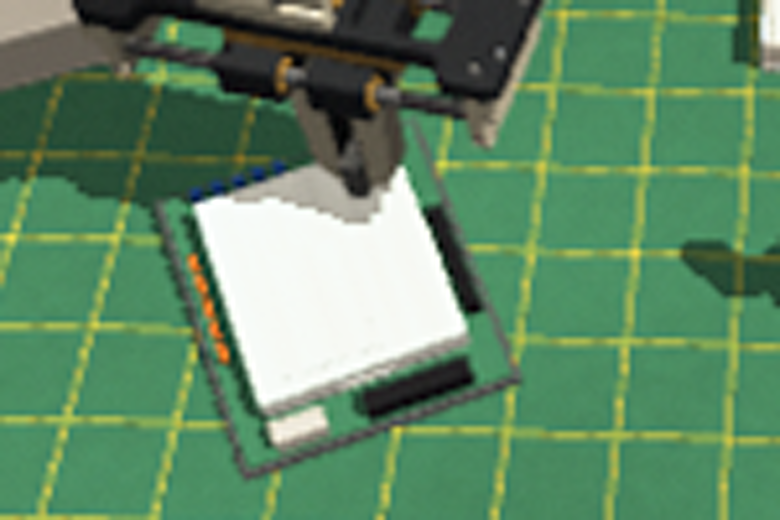

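The scene crop shows the lug corner rising, with the far corner seated on a flat-looking board. The slope of 0.065 matches a pivot about the far corner. I continue in small steps.

Emit:
move_arm(deltas=[{"gripper": 1,"delta_pos": [0.05,-0.01,0.2],"yaw": 0},{"gripper": 1,"delta_pos": [0.06,-0.02,0.2],"yaw": 0},{"gripper": 1,"delta_pos": [0.06,-0.01,0.2],"yaw": 0},{"gripper": 1,"delta_pos": [0,0,0],"yaw": 0}])

```text
t: 9.75
tcp_pos: [0.511, -0.2273, 0.0415]
ee_rot: [-0.549, 0.549, 0.446, -0.445]
ft_force: [-0.0, -0.7, -8.6]
width: 0.105
```

```bash
cat >> m.py <<'E'
def board(n='scene'):
    # heights of board corner points near the lug side, from the scene camera
    I,D=cams.capture(n); p=cloud(n,D); C=np.array([.5565,-.2378]); a=np.radians(24.8); R=np.array([[np.cos(a),-np.sin(a)],[np.sin(a),np.cos(a)]])
    l=(p[...,:2]-C)@R
    for nm,(x0,x1,y0,y1) in dict(xm=(-.079,-.062,-.06,.06),xp=(.062,.079,-.06,.06),yp=(-.07,.07,.052,.064),ym=(-.07,.07,-.064,-.052)).items():
        m=(l[...,0]>x0)&(l[...,0]<x1)&(l[...,1]>y0)&(l[...,1]<y1)&(p[...,2]<.06)&(D>0); z=p[...,2][m]
        print(nm,m.sum(),np.percentile(z,[10,25,50]).round(4) if m.any() else '')
E
python3 -c "
from m import *
cov(); board()"
```

```text
top 692 slope toward far -0.10445843350098477 cross -0.015562232487756423 mean [ 0.5834 -0.2216  0.0286] res 0.0005
scene 1167 slope toward far -0.10565172542839797 cross -0.0016233367245934924 mean [ 0.5628 -0.2373  0.0324] res 0.0005
xm 106 [0.0196 0.0205 0.0219]
xp 407 [0.0066 0.0087 0.0114]
yp 221 [0.0112 0.0137 0.0186]
ym 259 [0.009  0.0113 0.0141]
```

```bash
python3 - <<'E'
from h import *
S1,D1=cams.capture('scene'); d=np.load('scene.npz'); S0,D0=d['I'],d['D']
C=np.array([.5565,-.2378]); a=np.radians(24.8); R=np.array([[np.cos(a),-np.sin(a)],[np.sin(a),np.cos(a)]])
for D in (D0,D1):
    p=cloud('scene',D); l=(p[...,:2]-C)@R
    for nm,(x0,x1,y0,y1) in dict(xm=(-.079,-.064,-.06,.03),xp=(.062,.079,-.06,.06),yp=(-.07,.07,.052,.064),ym=(-.07,.07,-.064,-.052)).items():
        m=(l[...,0]>x0)&(l[...,0]<x1)&(l[...,1]>y0)&(l[...,1]<y1)&(p[...,2]<.06); z=p[...,2][m]; print(nm,m.sum(),np.percentile(z,[5,25,50]).round(4))
f=lambda im:cv2.resize(im[135:220,115:215],(390,331),interpolation=cv2.INTER_CUBIC)
T=np.load('top.npz')['I']; T1,_=cams.capture('top'); g=lambda im:cv2.resize(im[165:255,315:415],(390,260),interpolation=cv2.INTER_CUBIC)
save('cmp',np.vstack([np.hstack([f(S0),f(S1)]),np.hstack([g(T),g(T1)])]))
E
```

```text
xm 83 [0.0063 0.0077 0.0091]
xp 411 [0.0037 0.007  0.0095]
yp 215 [0.0046 0.0064 0.008 ]
ym 241 [0.0056 0.0069 0.0082]
xm 88 [0.0182 0.0204 0.0224]
xp 405 [0.0048 0.009  0.012 ]
yp 216 [0.011  0.0135 0.019 ]
ym 254 [0.0083 0.0109 0.0145]
```

View pics/cmp.png

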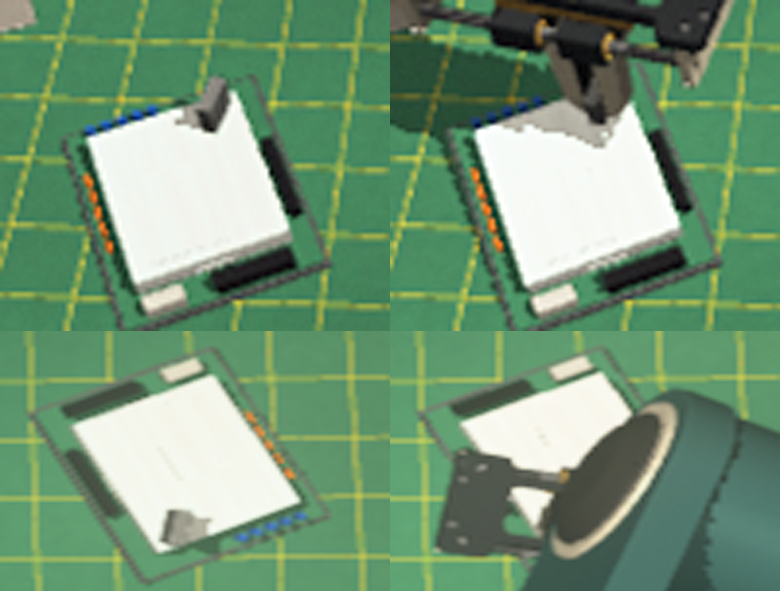

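Comparing the heights with the start (near edge z 7 → 20 mm) shows the board tilting with the cover: the clips held and the board came up. I lower it back slowly, then regrip a little higher so the lug can pivot between the pads.

Emit:
move_arm(deltas=[{"gripper": 1,"delta_pos": [-0.09,0.02,-0.35],"yaw": 0},{"gripper": 1,"delta_pos": [-0.09,0.02,-0.35],"yaw": 0},{"gripper": 1,"delta_pos": [-0.09,0.02,-0.35],"yaw": 0},{"gripper": 1,"delta_pos": [-0.09,0.02,-0.35],"yaw": 0},{"gripper": 1,"delta_pos": [0,0,0],"yaw": 0}])

```text
t: 10.5
tcp_pos: [0.5077, -0.2267, 0.0278]
ee_rot: [-0.549, 0.55, 0.446, -0.445]
ft_force: [-0.3, -0.7, -0.0]
width: 0.107
```

```bash
python3 -c "
from m import *
s=sensors.read_state(); print(s['tcp_pos'],s['ft_force'],s['ft_torque'])
cov(); board()"
```

```text
[ 0.50770131 -0.2267125   0.02780806] [-0.32028289 -0.69203719 -0.01254245] [-0.16361588 -0.14892464 -0.09007908]
top 658 slope toward far -0.01581511192860026 cross -0.02096118900665935 mean [ 0.5819 -0.2203  0.0215] res 0.0005
scene 1109 slope toward far -0.01054109108786981 cross -0.0028740629814764124 mean [ 0.5614 -0.2384  0.024 ] res 0.0005
xm 87 [0.0066 0.008  0.0096]
xp 397 [0.0056 0.0072 0.01  ]
yp 216 [0.0056 0.0068 0.0086]
ym 240 [0.006  0.0071 0.0084]
```

Emit:
move_arm(deltas=[{"gripper": 0.5,"delta_pos": [0,0,0],"yaw": 0},{"gripper": 0.5,"delta_pos": [0,0,0],"yaw": 0},{"gripper": 0.5,"delta_pos": [-0.05,0,0.6],"yaw": 0},{"gripper": 0.5,"delta_pos": [0,0,0],"yaw": 0},{"gripper": 1,"delta_pos": [0,0,0],"yaw": 0}])

```text
t: 11.15
tcp_pos: [0.5068, -0.2264, 0.0334]
ee_rot: [-0.549, 0.549, 0.446, -0.445]
ft_force: [0.5, 0.1, 0.1]
width: 0.203
```

Emit:
move_arm(deltas=[{"gripper": 1,"delta_pos": [0,0,0],"yaw": 0},{"gripper": 1,"delta_pos": [0,0,0],"yaw": 0},{"gripper": 1,"delta_pos": [0,0,0],"yaw": 0},{"gripper": 1,"delta_pos": [0,0,0],"yaw": 0},{"gripper": 1,"delta_pos": [0,0,0],"yaw": 0}])

```text
t: 11.65
tcp_pos: [0.5067, -0.2264, 0.0331]
ee_rot: [0.549, -0.549, -0.446, 0.446]
ft_force: [-0.5, 0.4, 0.6]
width: 0.102
```

Emit:
move_arm(deltas=[{"gripper": 1,"delta_pos": [0.6,-0.15,2.5],"yaw": 0}])

```text
t: 11.75
tcp_pos: [0.5106, -0.2269, 0.0547]
ee_rot: [0.551, -0.547, -0.445, 0.446]
ft_force: [0.6, 0.0, -7.2]
width: 0.104
```

```bash
python3 -c "
from m import *
s=sensors.read_state(); print(s['tcp_pos'],s['ft_force'],s['ft_torque'])
cov('yank'); board()"
```

```text
[ 0.51060614 -0.22694812  0.05474586] [ 0.63117077  0.00812051 -7.17305645] [ 0.25051318 -0.19568176 -0.05165417]
top 676 slope toward far -0.17307157069668044 cross -0.00047434194060383406 mean [ 0.5813 -0.2208  0.0317] res 0.0005
scene 1176 slope toward far -0.19855993119276694 cross 0.01994130566387691 mean [ 0.5614 -0.2355  0.0413] res 0.0005
xm 39 [0.006  0.0067 0.008 ]
xp 434 [0.0044 0.0065 0.0093]
yp 220 [0.006  0.0072 0.0088]
ym 239 [0.0055 0.0065 0.0076]
```

View pics/yank.png

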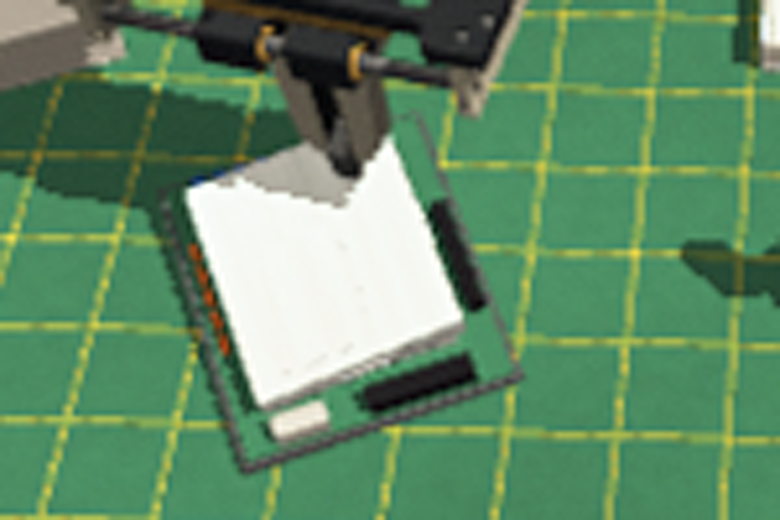

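The quick lift peeled it: the board lies flat (edges back to 6–8 mm) and the cover tilts 0.19 rad about its still-seated far corner. I continue gently.

Emit:
move_arm(deltas=[{"gripper": 1,"delta_pos": [0.1,-0.02,0.3],"yaw": 0},{"gripper": 1,"delta_pos": [0.1,-0.02,0.3],"yaw": 0},{"gripper": 1,"delta_pos": [0,0,0],"yaw": 0}])

```text
t: 12.2
tcp_pos: [0.5147, -0.2283, 0.0641]
ee_rot: [0.549, -0.549, -0.446, 0.446]
ft_force: [-0.5, -0.1, -0.7]
width: 0.104
```

```bash
python3 -c "
from m import *
s=sensors.read_state(); print(s['tcp_pos'],s['ft_force'],s['ft_torque'])
cov(); board()"
```

```text
[ 0.51471443 -0.22832077  0.06408329] [-0.4991656  -0.08336126 -0.68446106] [ 0.05297386 -0.10435172  0.01676459]
top 667 slope toward far -0.18684247668623988 cross 0.009649050589721521 mean [ 0.5818 -0.2214  0.0395] res 0.0005
scene 1154 slope toward far -0.19264809912675127 cross 0.010589609171254795 mean [ 0.5642 -0.2382  0.0442] res 0.0005
xm 32 [0.0067 0.0074 0.0083]
xp 447 [0.0041 0.0065 0.0091]
yp 225 [0.0061 0.0072 0.0086]
ym 240 [0.0056 0.0065 0.0077]
```

The cover is free: only its own weight is felt and the board is flat. It hangs with a 0.19 rad tilt, so I will set it on clear mat and regrasp it level. I lift it and find a clear spot.

Emit:
move_arm(deltas=[{"gripper": 1,"delta_pos": [0,0,0.5],"yaw": 0},{"gripper": 1,"delta_pos": [0,0,1.5],"yaw": 0},{"gripper": 1,"delta_pos": [0,0,2.5],"yaw": 0},{"gripper": 1,"delta_pos": [0,0,2.5],"yaw": 0},{"gripper": 1,"delta_pos": [0,0,0],"yaw": 0}])

```text
t: 12.85
tcp_pos: [0.5161, -0.229, 0.139]
ee_rot: [-0.547, 0.551, 0.446, -0.445]
ft_force: [0.5, -0.0, -0.6]
width: 0.103
```

```bash
python3 - <<'E'
from m import *
cov(); board()
P=np.load('Ptop.npy').reshape(-1,3); Q=P[P[:,2]>.006]
for x in np.arange(.36,.72,.02):
    for y in np.arange(-.3,.3,.02):
        d=np.hypot(Q[:,0]-x,Q[:,1]-y).min()
        if d>.085: print(round(x,2),round(y,2),d.round(3))
E
```

```text
top 778 slope toward far -0.18912871758403346 cross -0.00998446606033667 mean [ 0.579  -0.2325  0.1154] res 0.0005
scene 1199 slope toward far -0.18230428023196546 cross 0.007414591852499625 mean [ 0.5559 -0.2422  0.1185] res 0.0005
xm 15 [0.0068 0.0072 0.008 ]
xp 431 [0.0046 0.0066 0.009 ]
yp 206 [0.0064 0.0073 0.0088]
ym 201 [0.0053 0.0065 0.0077]
0.38 0.14 0.086
0.42 -0.14 0.086
0.48 -0.1 0.089
0.5 -0.1 0.085
```

Emit:
move_arm(deltas=[{"gripper": 1,"delta_pos": [-2.05,3.5,0],"yaw": 0},{"gripper": 1,"delta_pos": [-2.05,3.5,0],"yaw": 0},{"gripper": 1,"delta_pos": [-2.05,3.5,0],"yaw": 0},{"gripper": 1,"delta_pos": [-2,3.4,0],"yaw": 0},{"gripper": 1,"delta_pos": [0,0,-2.5],"yaw": 0}])

```text
t: 13.5
tcp_pos: [0.4326, -0.0869, 0.1109]
ee_rot: [-0.548, 0.55, 0.447, -0.445]
ft_force: [1.3, -0.9, -1.6]
width: 0.103
```

Emit:
move_arm(deltas=[{"gripper": 1,"delta_pos": [0,0,-2.5],"yaw": 0},{"gripper": 1,"delta_pos": [0,0,-2.5],"yaw": 0},{"gripper": 1,"delta_pos": [0,0,-1.2],"yaw": 0},{"gripper": 1,"delta_pos": [0,0,0],"yaw": 0}])

```text
t: 13.9
tcp_pos: [0.4323, -0.0891, 0.0454]
ee_rot: [0.55, -0.548, -0.445, 0.446]
ft_force: [0.6, 0.4, -1.1]
width: 0.101
```

Near first contact. I press it level along the reverse arc.

Emit:
move_arm(deltas=[{"gripper": 1,"delta_pos": [-0.1,0.02,-0.4],"yaw": 0},{"gripper": 1,"delta_pos": [-0.1,0.02,-0.4],"yaw": 0},{"gripper": 1,"delta_pos": [-0.1,0.02,-0.4],"yaw": 0},{"gripper": 1,"delta_pos": [-0.1,0.02,-0.4],"yaw": 0},{"gripper": 1,"delta_pos": [-0.05,0.02,-0.3],"yaw": 0}])

```text
t: 14.4
tcp_pos: [0.4286, -0.0883, 0.028]
ee_rot: [-0.549, 0.549, 0.446, -0.445]
ft_force: [-1.4, 0.8, 1.9]
width: 0.109
```

Emit:
move_arm(deltas=[{"gripper": 1,"delta_pos": [-0.05,0.01,-0.2],"yaw": 0},{"gripper": 1,"delta_pos": [0,0,0],"yaw": 0}])

```text
t: 14.6
tcp_pos: [0.4281, -0.0882, 0.0259]
ee_rot: [0.549, -0.549, -0.445, 0.446]
ft_force: [-0.8, -0.0, 1.7]
width: 0.101
```

```bash
python3 -c "
from m import *
s=sensors.read_state(); print(s['tcp_pos'],s['ft_force'],s['ft_torque'])
cov(); board()"
```

```text
[ 0.42812068 -0.08822537  0.02593961] [-0.77068933 -0.03729341  1.73657629] [ 0.03298499 -0.08289564 -0.05573408]
top 810 slope toward far -0.02308699233921087 cross 0.02671823577995107 mean [ 0.4821 -0.0962  0.0142] res 0.0005
scene 1013 slope toward far -0.02810942591321526 cross 0.02012533694520037 mean [ 0.4783 -0.096   0.0162] res 0.0005
xm 220 [0.0064 0.0076 0.0088]
xp 428 [0.0043 0.0066 0.0092]
yp 222 [0.0063 0.0073 0.0088]
ym 240 [0.0057 0.0068 0.0078]
```

Emit:
move_arm(deltas=[{"gripper": 0.5,"delta_pos": [0,0,0],"yaw": 0},{"gripper": 0.5,"delta_pos": [0,0,0],"yaw": 0},{"gripper": 0.5,"delta_pos": [0,0,-0.7],"yaw": 0},{"gripper": 0.5,"delta_pos": [0,0,0],"yaw": 0}])

```text
t: 15.15
tcp_pos: [0.4277, -0.0881, 0.0181]
ee_rot: [0.549, -0.549, -0.445, 0.446]
ft_force: [-0.1, 0.4, 0.6]
width: 0.244
```

```bash
python3 -c "
from m import *
s=sensors.read_state(); print(s['tcp_pos'],s['ft_force'],s['ft_torque'])
cov()
I,D=cams.capture('wrist'); p=cloud('wrist',D); m=(D>0)&(I.min(-1)>60)&(p[...,2]>.03)&(p[...,2]<.042)&(np.hypot(p[...,0]-.428,p[...,1]+.088)<.03); q=p[m]; print(len(q)); print(cv2.minAreaRect((q[:,:2]*1000).astype(np.float32)) if len(q) else '')
T,D=cams.capture('top'); p=cloud('top',D); m=(T.min(-1)>120)&(p[...,2]>.007)&(p[...,2]<.02)&(np.hypot(p[...,0]-.48,p[...,1]+.1)<.085);q=p[m]; print(len(q),cv2.minAreaRect((q[:,:2]*1000).astype(np.float32)))
"
```

```text
[ 0.42773865 -0.08810146  0.01810365] [-0.06919511  0.36600901  0.59407077] [ 0.03012818 -0.16801484  0.00248476]
top 739 slope toward far -0.027309216667766083 cross 0.010676624313657068 mean [ 0.487  -0.0958  0.0137] res 0.0005
scene 942 slope toward far -0.023233889988130446 cross 0.020248867648977365 mean [ 0.4819 -0.0981  0.0152] res 0.0006
1401
((427.1564636230469, -86.22349548339844), (52.36714553833008, 25.848163604736328), 80.58234405517578)
1406 ((477.4701843261719, -98.16331481933594), (116.00806427001953, 95.95063018798828), 25.794836044311523)
```

Emit:
move_arm(deltas=[{"gripper": 1,"delta_pos": [0,0,0],"yaw": 0},{"gripper": 1,"delta_pos": [0,0,0],"yaw": 0},{"gripper": 1,"delta_pos": [0,0,0],"yaw": 0},{"gripper": 1,"delta_pos": [0,0,0],"yaw": 0},{"gripper": 1,"delta_pos": [0,0,0],"yaw": 0}])

```text
t: 15.85
tcp_pos: [0.4283, -0.0882, 0.0192]
ee_rot: [-0.549, 0.549, 0.446, -0.445]
ft_force: [-0.3, -0.6, 1.2]
width: 0.105
```

Emit:
move_arm(deltas=[{"gripper": 1,"delta_pos": [0,0,0.5],"yaw": 0},{"gripper": 1,"delta_pos": [0,0,1],"yaw": 0},{"gripper": 1,"delta_pos": [0,0,2],"yaw": 0},{"gripper": 1,"delta_pos": [0,0,2],"yaw": 0},{"gripper": 1,"delta_pos": [0,0,2],"yaw": 0}])

```text
t: 16.35
tcp_pos: [0.4282, -0.0882, 0.0957]
ee_rot: [-0.549, 0.549, 0.446, -0.445]
ft_force: [1.0, -0.3, -1.5]
width: 0.101
```

Emit:
move_arm(deltas=[{"gripper": 1,"delta_pos": [0,0,2.5],"yaw": 0},{"gripper": 1,"delta_pos": [0,0,2.5],"yaw": 0},{"gripper": 1,"delta_pos": [0,0,2.5],"yaw": 0},{"gripper": 1,"delta_pos": [0,0,1.5],"yaw": 0},{"gripper": 1,"delta_pos": [0,0,0],"yaw": 0}])

```text
t: 16.85
tcp_pos: [0.4288, -0.0884, 0.1864]
ee_rot: [-0.548, 0.55, 0.446, -0.445]
ft_force: [-0.1, -0.2, -1.8]
width: 0.107
```

```bash
python3 -c "
from m import *
s=sensors.read_state(); print(s['tcp_pos'],s['ft_force'],s['ft_torque'])
cov()"
```

```text
[ 0.42880444 -0.08839156  0.18636226] [-0.13546359 -0.20738618 -1.83243334] [ 0.0246741  -0.08622497  0.018658  ]
top 1502 slope toward far 0.002873409242334793 cross -0.0019101941720057933 mean [ 0.4907 -0.1118  0.1795] res 0.0005
scene 531 slope toward far 0.055528255506214985 cross -0.06090179526464036 mean [ 0.4879 -0.1136  0.1801] res 0.0015
```

The cover is level in the grip (slope 0.003). I carry it over the camera.

Emit:
move_arm(deltas=[{"gripper": 1,"delta_pos": [0.26,2,0],"yaw": 0},{"gripper": 1,"delta_pos": [0.26,3,0],"yaw": 0},{"gripper": 1,"delta_pos": [0.26,3.5,0],"yaw": 0},{"gripper": 1,"delta_pos": [0.26,3.5,0],"yaw": 0},{"gripper": 1,"delta_pos": [0.26,3.5,0],"yaw": 0}])

```text
t: 17.45
tcp_pos: [0.4406, 0.0681, 0.1826]
ee_rot: [0.55, -0.549, -0.445, 0.446]
ft_force: [1.3, -0.4, -1.4]
width: 0.106
```

Emit:
move_arm(deltas=[{"gripper": 1,"delta_pos": [0.26,3.5,0],"yaw": 0},{"gripper": 1,"delta_pos": [0.26,3.5,0],"yaw": 0},{"gripper": 1,"delta_pos": [0.26,3.5,0],"yaw": 0},{"gripper": 1,"delta_pos": [0.26,3.5,0],"yaw": 0},{"gripper": 1,"delta_pos": [0.26,3,0],"yaw": 0}])

```text
t: 17.95
tcp_pos: [0.4535, 0.2383, 0.1824]
ee_rot: [0.549, -0.549, -0.445, 0.446]
ft_force: [0.3, -1.0, -0.4]
width: 0.108
```

Emit:
move_arm(deltas=[{"gripper": 1,"delta_pos": [0,2,0],"yaw": 0},{"gripper": 1,"delta_pos": [0,1,-1],"yaw": 0},{"gripper": 1,"delta_pos": [0,0.4,-0.8],"yaw": 0},{"gripper": 1,"delta_pos": [0,0,0],"yaw": 0},{"gripper": 1,"delta_pos": [0,0,0],"yaw": 0}])

```text
t: 18.45
tcp_pos: [0.4541, 0.2699, 0.1656]
ee_rot: [0.549, -0.549, -0.445, 0.446]
ft_force: [-0.2, -0.6, -0.4]
width: 0.105
```

```bash
cat > fin.py <<'E'
from m import *
s=sensors.read_state(); print(s['tcp_pos'],s['ft_force'],s['width'])
cov()
I,D=cams.capture('top'); p=cloud('top',D); c=s['tcp_pos']
m=(I.min(-1)>120)&(np.ptp(I.astype(int),axis=-1)<40)&(abs(p[...,2]-(c[2]-.006))<.008)&(np.hypot(p[...,0]-.505,p[...,1]-.261)<.09); q=p[m]
print(len(q),np.median(q[:,2]),cv2.minAreaRect((q[:,:2]*1000).astype(np.float32)))
S,_=cams.capture('scene'); 
print([ (d['position'],d['confidence']) for d in models.landmark_of('scene','cover_mid')[:2]], proj('scene',[.505,.261,.1605]))
save('fin',np.hstack([cv2.resize(S,(400,300)),cv2.resize(I,(400,300))])); save('fin2',np.vstack([cv2.resize(S[60:210,280:480],(600,300)),cv2.resize(I[150:300,60:260],(600,300))]))
E
python3 fin.py
```

```text
[0.45406034 0.26992244 0.16557068] [-0.19865034 -0.59922072 -0.36294453] 0.10519010944353695
top 1386 slope toward far -0.007471049555487356 cross 0.007028093416036717 mean [0.5059 0.267  0.1584] res 0.0005
scene 1246 slope toward far -0.009956182655365967 cross -0.005171940814669438 mean [0.5061 0.2565 0.161 ] res 0.0005
2366 0.15949075653943395 ((504.48876953125, 259.9264831542969), (115.95320129394531, 97.1810531616211), 24.828824996948242)
[([376.9, 138.2], 0.56)] [383.00084215 132.57284994]
```

View pics/fin.png

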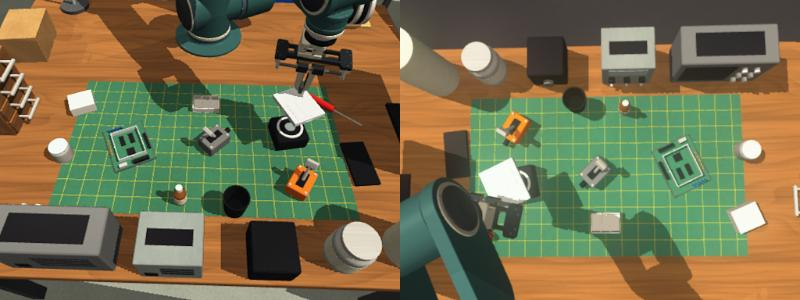

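The final views show the cover level at 0.16 m over the camera, centred at (0.5045, 0.260) against the window at (0.505, 0.261). The toggle is off, the board lies flat on its spot, and the cup and bottle are standing. I trim the pose slightly, let it settle and hand in.

Emit:
move_arm(deltas=[{"gripper": 1,"delta_pos": [0,0.1,0.2],"yaw": 0},{"gripper": 1,"delta_pos": [0,0,0],"yaw": 0},{"gripper": 1,"delta_pos": [0,0,0],"yaw": 0},{"gripper": 1,"delta_pos": [0,0,0],"yaw": 0},{"gripper": 1,"delta_pos": [0,0,0],"yaw": 0}])

```text
t: 19.2
tcp_pos: [0.4542, 0.2718, 0.1681]
ee_rot: [-0.549, 0.549, 0.446, -0.446]
ft_force: [0.7, -1.1, -1.9]
width: 0.1
```

```bash
python3 fin.py; python3 -c "
from h import *
print(robot.close_job())"
```

```text
[0.45417147 0.271785   0.16809854] [ 0.66300091 -1.06760006 -1.90336487] 0.10049373595520215
top 1424 slope toward far -0.009638764974537875 cross 0.008310676780284744 mean [0.5056 0.2688 0.1611] res 0.0005
scene 1237 slope toward far -0.009685091063248524 cross 0.0004727542711339297 mean [0.5065 0.2611 0.163 ] res 0.0005
2373 0.16123563034576413 ((504.2140808105469, 261.399658203125), (116.38902282714844, 96.17508697509766), 25.577316284179688)
[([381.2, 135.0], 0.86)] [383.00084215 132.57284994]
the job is handed in; nothing more can be done
None
```

The toggle is off, the cover is peeled, and the job is handed in at about 19 s with the cover held over the camera. Two faults along the way could count against it.

**Last checks:**
- **Cover position:** its centre is at (0.504, 0.261), against the window at about (0.505, 0.261). Its lower edge is about 9.5 cm above the window and the underside of its top about 10.5 cm. The tilt is about 0.01 rad.
- **Bystanders:** in the last picture the toggle leans to the off side, the board lies flat on its spot, and the cup and bottle are standing.

**What went wrong:**
- **Toggle push:** it ran on into the toggle's stop. The wrist force read about 47 N through the fingertips before I backed off.
- **First peel:** the slow first try did not free the clips. It tilted the board's lug-side edge up by about 13 mm. I lowered it back onto its spot and regripped.
- **Second peel:** a quick 25 mm lift freed the lug-side clips, with the far corner still seated and the board flat in the check just after it. A slower lift freed the rest.
- **Levelling:** the arm cannot tilt the gripper, so the cover hung at 0.19 rad. I set it down on clear mat, regripped it level, and then carried it to the camera.

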